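# Shut the parts washer and hold its run button half-way

### The job

Gently lower the open lid of the parts washer until it is fully shut, and only then press the large palm button on the control box beside it about half-way down and keep it there: the washer runs only while the button is held at mid-travel, and the button must never be pushed to its bottom stop. Finish while still holding the button down with the fingers; do not let go at the end. Leave everything else on the bench and in the tank where it is.

Things in the scene. Friction and masses are not known exactly. Their poses are not given: they have to be found in the camera images.
- washer: benchtop parts washer: open-topped stainless tank, 200 mm deep (its x), 240 mm wide (its y), 120 mm high, walls 6 mm, fixed to the bench, turned by up to about 15 degrees. Origin: centre of its underside; its x points away from the robot, z up.
- lid (a joint): angle (rad) of the washer's flat steel lid (200 x 240 x 10 mm, 0.35 kg) about the hinge along the tank's far upper rim: 0 = fully shut, grows as it opens upward; starts between 0.75 and 1.2. The hinge is stiff: the lid stays at whatever angle it is left, and shutting it takes roughly 0.5 to 3 N at its handle.
- lid_hinge (a point): point on the hinge axis, middle of the tank's far upper rim, 120 mm above the bench. Its y axis lies along the hinge (parallel to the washer's y).
- lid_handle (a point): middle of the lid's bar handle: a 100 mm long round dark-steel bar, 11 mm thick, parallel to the hinge, standing 35 mm off the lid's outer face, 30 mm in from its free edge (170 mm from the hinge along the lid, 45 mm off the hinge's plane). Moves with the lid; its height is 165 mm when the lid is shut. The two legs of the bar are at its ends; a finger fits between bar and lid.
- control: hold-to-run control box: grey box 130 mm (its x) x 100 mm (its y) x 60 mm high, fixed to the bench, to the left or the right of the washer, turned by up to about 25 degrees. Origin: centre of its underside. Carries one large palm button towards the robot and two small fixed black discs (22 mm) on the far end, which are not used.
- plunger (a joint): how far the palm button is pressed straight down (m): 0 = released, 0.024 = bottom stop, half-way = 0.012. Spring: 4 N to start it, about 8 N at half-way, 12.4 N just before the stop; springs back when released.
- plunger_top (a point): centre of the top face of the large palm button: a flat black disc 46 mm across and 14 mm thick on a steel stem, 25 mm towards the robot (-x) from the control box's centre. Moves with the button: 108 mm above the bench when released, 96 mm half-way, 84 mm at the stop.
- carb: small aluminium carburettor, about 65 x 50 x 60 mm, lying loose inside the tank; below the rim. Leave it. Origin at its underside.
- engine: bystander: stripped small engine, square finned metal block 110 x 110 mm, 135 mm high, 3.5 kg; stands across the washer from the control box. Origin at its underside. Leave it.
- wrench: bystander: loose steel wrench, 170 mm long, lying beyond the washer. Origin at its underside. Leave it.
- screwdriver: bystander: loose black-handled screwdriver, 190 mm long, lying near the robot on the left. Origin at its underside. Leave it.
- socket: bystander: loose steel wrench socket, upright tube 26 mm across and 32 mm high, standing on the right, beyond the control box or the engine. Origin at its underside. Leave it.
- spray: bystander: white bottle, 62 mm across, 170 mm high, standing beyond and left of the washer. Origin at its underside. Leave it.
- starter: bystander: black round starter cover 110 mm across, 32 mm high, lying beyond the washer. Origin at its underside. Leave it.
- plug: bystander: spark plug standing upright, 21 mm across, 50 mm high, near the robot on the right. Origin at its underside. Leave it.
Mind the look-alikes: they are no part of the job. Leave any pink look-alike of the control alone.

How it is judged:
By the outcome, as a careful person would: the job done as asked, in the order asked, and still so for the second after the job is handed in, while the arm keeps its last pose, push and grip.
It also fails if it takes over 51 s, if anything falls off the work surface, if the arm or the gripper's body presses on something with over 40 N, if the wrist force passes 120 N, or if a joint passes its speed limit or range.

### The arm

A 6-joint arm with a two-finger parallel gripper is mounted at the origin on the work surface. World frame = base frame: x ahead of the robot, y to its left, z up, the work surface at z = 0. Lengths are in m, angles in rad, forces in N, time in s.
With the tool pointing down it reaches from about 0.15 to 0.775 m from the base axis. Payload 6.1 kg.
Tool frame: the origin (TCP) lies midway between the tips of the shut fingers; the grasp point (between the pads) lies 19 mm behind it (robot.pinch_z is the distance from the TCP to the grasp point, in m); z points along the fingers, y is the line along which they close (so a half turn about z gives the same grasp; the last joint's range is limited). The gripper opens to 85 mm and grips with 20 to 120 N. Pads are 22 mm wide; open, the fingers measure 114 mm over their backs; the gripper's body (76 mm by 85 mm) begins 54 mm behind the grasp point. The pads swing forward as they close: fully open they stand 13 mm farther back than shut.
Start: joints at [-1.313, 0.126, -0.04, 1.405, 0, 1.571], TCP at [0.134, -0.508, 0.231] pointing down, gripper open.
Joint ranges: [-2.72, 2.72], [-0.95, 1.95], [-1.27, 1.35], [-1.78, 2.02], [-1.46, 1.47], [-3.14, 3.14]. Speed limits (rad/s): [2.39, 2.39, 3.01, 3.14, 3.14, 3.14].

### API

Orientations are given as a unit quaternion [x, y, z, w].
In Python, from station import robot gives the robot as it stands. The module is installed in compiled form; this text tells all that it offers.
- The arm moves only by the tool drive_tool, never from a script. Its argument "targets" is a list of rows, each a list of 5 numbers: the shift along the tool's x, y, z each as a share of 0.25 m, from -1 to 1, then the turn about the tool's z as a share of 45 degrees, from -1 to 1, then the closure, from -1 (fully open) to 1 (shut). In form: [[x, y, z, spin, gripper], ...]. A call has 1 to 12 rows; each row shifts and turns the commanded pose from where the row before left it, along the tool's axes as they then stand; what a row does not reach is not made up. A row lasts 1/12 s, in which the tool goes at most 41.7 mm and 7.16 degrees, less where a joint would pass 70% of its speed; a pose out of reach is approached as far as the arm can. A call with a number of a shift or a turn outside -1 to 1 is refused whole. A call with a gripper value outside its range is refused whole. The fingers move at their own pace and stop on an object; the grip force is fixed at half the most. Time passes only in rows, so rows that do not move let the fingers close. It gives the time, the measured TCP pose, the force, the opening and the grip force at its end, in the units of the state.
- robot.observe(): the state, without advancing time (a new reading comes with each control period).
- robot.get_image(name): name is "scene" or "top"; returns a dict with "color" (384x512x3 uint8, blue, green, red), "camera_matrix" (3x3 intrinsics, pixels), "R" (3x3) and "t" (3): a world point X has camera coordinates R X + t. Camera axes: x right, y down, z forward; pixel columns grow to the right and rows downward; lengths in m; the calibration is good to about 2 mm. A picture is of the moment at which its call begins. There is no depth.
- robot.hand_in(): hands the job in; it is judged then, once.
The state is a dict: "t": time; "joints": joint angles; "qd": joint speeds; "effort": joint torques, N m; "position": TCP position; "ee_rot": TCP orientation; "contact_force": force on the tool from outside, world axes, zero at the start; "ft_torque": the same for the moment, N m; "gripper_width": opening from 0.0 (shut) to 1.0 (fully open); "finger_force": force on a finger pad.
Only numpy, scipy, OpenCV 4.12 (cv2) and the standard library are available. Lean on these libraries where they do the work, as an engineer would, in place of code of your own. Each camera call takes 0.05 s, during which the arm holds its last target. There are 200 camera calls.

## Working session

There is one attempt and no reset: what is moved stays moved. The work goes in short steps, Python scripts to look and compute and a tool call to move; the robot and the scene stay as the last step left them, time stands still between calls to the robot, and variables do not carry over. Pictures are saved under pics/ and viewed, at most 10 in all, crops included, and the job is handed in when it is done.

Besides the shell and the picture viewer there is one more tool, called after ">>>" as name(argument=value, ...) on one line, values as JSON. drive_tool: Moves the arm, as the interface text tells. Shift numbers are shares of 0.25 m and turn numbers shares of 45 degrees, none past 1 either way. Its arguments: {"type":"object","properties":{"targets":{"type":"array","items":{"type":"array","items":{"type":"number","minimum":-1,"maximum":1}}}},"required":["targets"]}

```bash
mkdir -p pics; python3 - <<'E'
from station import robot
import cv2,pickle
d={}
for n in("scene","top"):
    d[n]=robot.get_image(n); cv2.imwrite(f"pics/{n}0.png",d[n]["color"])
    print(n,d[n]["camera_matrix"].tolist(),d[n]["R"].round(3).tolist(),d[n]["t"])
pickle.dump(d,open("d0.pkl","wb"))
print(robot.observe())
E
```

```text
scene [[359.25500533162665, 0.0, 256.35265419561733], [0.0, 359.25500533162665, 196.68105166787015], [0.0, 0.0, 1.0]] [[0.23, 0.973, 0.013], [0.814, -0.186, -0.55], [-0.533, 0.137, -0.835]] [-0.07720258 -0.41064423  1.34034841]
top [[367.07879267578113, 0.0, 256.8047838983056], [0.0, 367.07879267578113, 192.85678628385253], [0.0, 0.0, 1.0]] [[0.015, -1.0, -0.017], [-0.994, -0.014, -0.109], [0.108, 0.018, -0.994]] [-0.05503241  0.60992208  1.12570837]
{'t': 0.1, 'joints': array([-1.31297690e+00,  1.26324315e-01, -4.04836989e-02,  1.40537699e+00,
        1.54312773e-05,  1.57077936e+00]), 'qd': array([-4.08126018e-04,  3.08974816e-06,  2.17052882e-03,  1.90597847e-04,
       -1.21821549e-03, -6.57970735e-05]), 'effort': array([ 7.77130936e-04, -4.36902595e+01,  3.53605378e+01,  1.36145813e-02,
        1.39688755e-04, -8.42486401e-06]), 'position': array([ 0.13377628, -0.50731003,  0.23061457]), 'ee_rot': array([ 9.91701314e-01,  1.28561357e-01, -8.16019172e-05, -6.89570686e-04]), 'contact_force': array([ 0.32837179, -0.19830916, -0.13985392]), 'ft_torque': array([ 0.01049823, -0.02840028, -0.00383044]), 'finger_force': 0.0, 'gripper_width': 0.9962583329132422}
```

View pics/scene0.png

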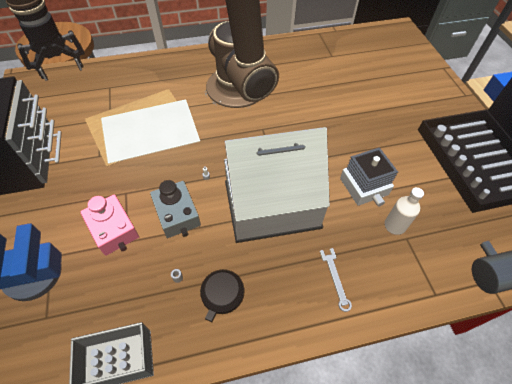

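View pics/top0.png

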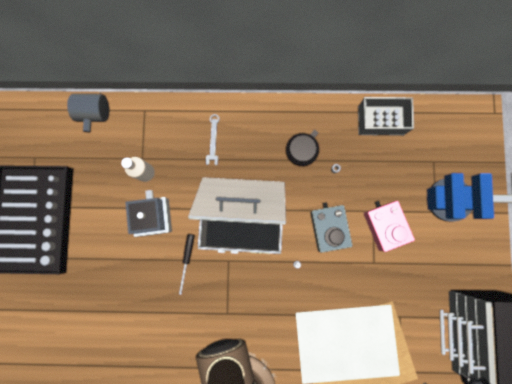

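The scene view looks back at the robot. The lid is open with its handle near (281,149), the grey control button is near (168,188), and the pink look-alike is near (98,205). In the top view the handle is near (238,202), the tank front rim near row 250, and the button near (335,236). I'll zoom in to get exact points.

```bash
python3 - <<'E'
import cv2,pickle,numpy as np
d=pickle.load(open("d0.pkl","rb"))
a=d["top"]["color"][170:265,180:360]; b=d["scene"]["color"][120:250,145:345]
a=cv2.resize(a,None,fx=4,fy=4,interpolation=2); b=cv2.resize(b,None,fx=4,fy=4,interpolation=2)
cv2.imwrite("pics/a.png",a);cv2.imwrite("pics/b.png",b)
E
```

```text
(no output)
```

View pics/a.png

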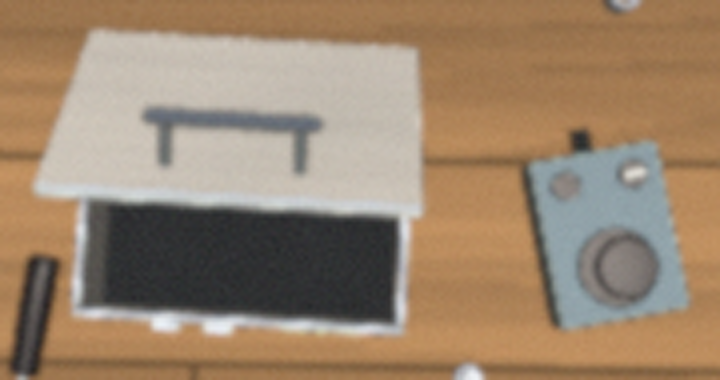

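View pics/b.png

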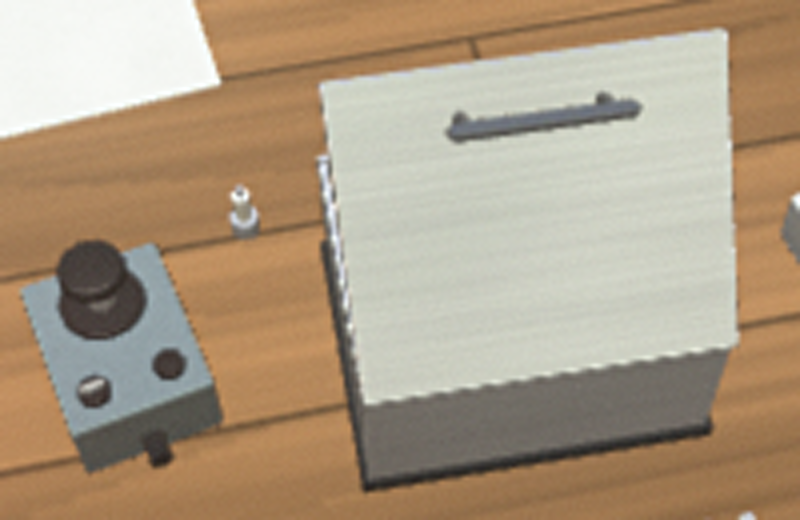

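The top crop shows bar ends at (150,116) and (315,124), lid corners at (38,190), (420,213), (92,30) and (417,47), and the button face at (628,267). The scene crop shows the same bar at (632,107) and (458,131), with the button at (92,265). Next I triangulate.

```bash
cat >h.py <<'E'
import cv2,pickle,numpy as np
d=pickle.load(open("d0.pkl","rb"))
def P(n): c=d[n]; return c["camera_matrix"]@np.c_[c["R"],c["t"]]
def full(p,o): return (np.array(p)+.5)/4-.5+o
def tri(pt,ps):
    X=cv2.triangulatePoints(P("top"),P("scene"),full(pt,(180,170)),full(ps,(145,120))); X=(X[:3]/X[3]).ravel()
    e=(P("scene")@np.r_[X,1]);return X,np.linalg.norm(e[:2]/e[2]-full(ps,(145,120)))
def plane(n,p,z):
    c=d[n];r=c["R"].T@np.linalg.inv(c["camera_matrix"])@np.r_[p,1];o=-c["R"].T@c["t"];return o+r*(z-o[2])/r[2]
E
python3 - <<'E'
from h import *
for k,a,b in [("barL",(150,116),(632,107)),("barR",(315,124),(458,131)),("freeL",(38,190),(727,32)),("freeR",(420,211),(322,86)),("hinL",(92,30),(737,343)),("hinR",(417,47),(365,402)),("btn",(628,267),(92,263))]:
    X,e=tri(a,b);print(k,X.round(4),round(float(e),2))
for p in [(75,315),(405,332)]: print("rim",plane("top",full(p,(180,170)),.12).round(4))
print("btn108",plane("top",full((628,267),(180,170)),.108).round(4),plane("scene",full((92,263),(145,120)),.108).round(4))
E
```

```text
barL [0.5678 0.0475 0.2837] 0.27
barR [ 0.5644 -0.0534  0.2851] 0.76
freeL [0.5221 0.1179 0.2813] 1.29
freeR [ 0.5119 -0.1193  0.2812] 0.36
hinL [0.6443 0.1115 0.1299] 0.45
hinR [ 0.6346 -0.1249  0.1312] 0.39
btn [ 0.4787 -0.2792  0.1111] 0.54
rim [0.4382 0.1178 0.12  ]
rim [ 0.43   -0.1194  0.12  ]
btn108 [ 0.4786 -0.2811  0.108 ] [ 0.4768 -0.2781  0.108 ]
```

>>> drive_tool(targets=[[0,0,-0.15,0.11,1],[0,0,-0.15,0.11,1],[0,0,-0.15,0.11,1],[0,0,-0.15,0,1],[0,0,-0.08,0,1],[0,0,0,0,1]])

```text
t: 0.6
position: [0.134, -0.5082, 0.4057]
ee_rot: [1.0, -0.001, 0.001, 0.003]
contact_force: [-0.2, -0.7, 0.6]
gripper_width: 0.141
finger_force: 0.0
```

>>> drive_tool(targets=[[0.1,-0.1,0,0,1],[0.1,-0.1,0,0,1],[0.1,-0.1,0,0,1],[0.1,-0.1,0,0,1],[0.1,-0.1,0,0,1],[0.1,-0.1,0,0,1],[0.1,-0.1,0,0,1],[0.1,-0.1,0,0,1],[0.1,-0.1,0,0,1],[0.1,-0.1,0,0,1],[0.1,-0.1,0,0,1],[0.1,-0.1,0,0,1]])

```text
t: 1.6
position: [0.4351, -0.2064, 0.4004]
ee_rot: [1.0, -0.001, -0.001, -0.0]
contact_force: [0.7, -1.3, 0.2]
gripper_width: -0.001
finger_force: 0.0
```

>>> drive_tool(targets=[[0.1,-0.1,0,0,1],[0.1,-0.1,0,0,1],[0.1,-0.1,0,0,1],[0.1,-0.1,0,0,1],[0.08,-0.08,0,0,1],[0,0,0,0,1],[0,0,0,0,1]])

```text
t: 2.18
position: [0.5553, -0.0871, 0.3993]
ee_rot: [1.0, 0.001, -0.002, -0.0]
contact_force: [0.9, -1.7, 0.6]
gripper_width: -0.0
finger_force: 0.0
```

>>> drive_tool(targets=[[0,0,0.06,0,1],[0,0,0.06,0,1],[0,0,0.06,0,1],[0,0,0.06,0,1],[0,0,0.06,0,1],[0,0,0.06,0,1],[0,0,0.06,0,1],[0,0,0.06,0,1],[0,0,0.02,0,1],[0,0,0.02,0,1],[0,0,0,0,1],[0,0,0,0,1]])

```text
t: 3.18
position: [0.5543, -0.0886, 0.2719]
ee_rot: [1.0, -0.001, 0.0, 0.0]
contact_force: [-0.4, -0.0, 0.1]
gripper_width: 0.001
finger_force: 0.0
```

>>> drive_tool(targets=[[0,0,0.012,0,1],[0,0,0.012,0,1],[0,0,0.012,0,1],[0,0,0.012,0,1],[0,0,0,0,1]])

```text
t: 3.6
position: [0.5543, -0.0881, 0.2586]
ee_rot: [1.0, -0.001, -0.0, -0.0]
contact_force: [-0.4, -0.6, -0.8]
gripper_width: -0.0
finger_force: 0.0
```

>>> drive_tool(targets=[[0,0,0.015,0,1],[0,0,0.015,0,1],[0,0,0.015,0,1],[-0.016,0,0.0135,0,1],[-0.016,0,0.0135,0,1],[-0.016,0,0.0135,0,1],[-0.016,0,0.0135,0,1],[-0.016,0,0.0135,0,1],[-0.016,0,0.0135,0,1]])

```text
t: 4.35
position: [0.53, -0.0882, 0.2275]
ee_rot: [1.0, -0.001, 0.0, 0.0]
contact_force: [1.6, 0.5, -0.1]
gripper_width: 0.006
finger_force: 0.8
```

>>> drive_tool(targets=[[-0.013,0,0.016,0,1],[-0.013,0,0.016,0,1],[-0.013,0,0.016,0,1],[-0.013,0,0.016,0,1],[-0.013,0,0.016,0,1],[-0.013,0,0.016,0,1]])

```text
t: 4.85
position: [0.5107, -0.0882, 0.2033]
ee_rot: [1.0, -0.001, 0.0, 0.0]
contact_force: [1.6, 0.6, -0.6]
gripper_width: -0.001
finger_force: 0.6
```

```bash
python3 - <<'E'
from station import robot
import cv2,numpy as np
i=robot.get_image("scene")["color"][100:250,145:345]
cv2.imwrite("pics/c.png",cv2.resize(i,None,fx=3,fy=3,interpolation=2))
o=robot.observe();print(o["position"],o["contact_force"])
E
```

```text
[ 0.50981827 -0.08818982  0.20254702] [ 1.0211716  -0.39261991 -0.65441735]
```

View pics/c.png

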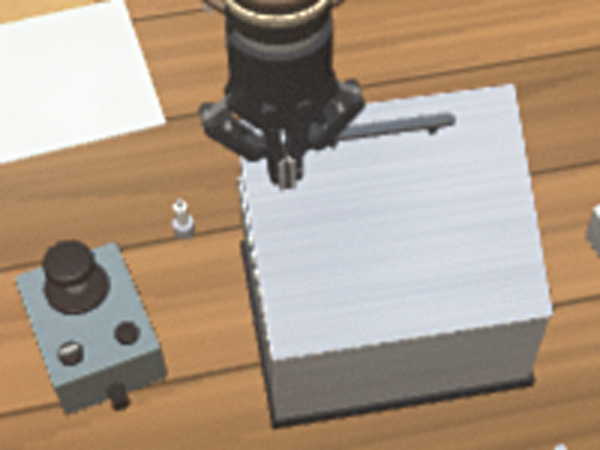

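The picture shows the lid about half-way down, with the fingertips on it at (287,180) just right of the handle end. I'll ease a little outwards, away from the handle, and keep lowering.

>>> drive_tool(targets=[[-0.007,0.008,0.018,0,1],[-0.007,0.008,0.018,0,1],[-0.007,0.008,0.018,0,1],[-0.007,0.008,0.018,0,1],[-0.007,0.008,0.018,0,1],[-0.007,0.008,0.018,0,1]])

```text
t: 5.4
position: [0.5002, -0.1004, 0.1762]
ee_rot: [1.0, -0.001, -0.0, -0.0]
contact_force: [0.6, 0.2, 1.6]
gripper_width: -0.003
finger_force: 0.5
```

>>> drive_tool(targets=[[-0.002,0,0.02,0,1],[-0.002,0,0.02,0,1],[-0.002,0,0.02,0,1],[-0.002,0,0.018,0,1],[0,0,0.016,0,1],[0,0,0.014,0,1],[0,0,0.012,0,1],[0,0,0.01,0,1],[0,0,0.01,0,1],[0,0,0,0,1]])

```text
t: 6.23
position: [0.4983, -0.1001, 0.1413]
ee_rot: [1.0, -0.001, -0.0, -0.0]
contact_force: [-0.4, -0.0, -0.2]
gripper_width: -0.004
finger_force: 0.0
```

>>> drive_tool(targets=[[0,0,0.008,0,1],[0,0,0.008,0,1],[0,0,0.008,0,1],[0,0,0.008,0,1],[0,0,0.006,0,1]])

```text
t: 6.65
position: [0.4983, -0.1001, 0.132]
ee_rot: [1.0, -0.001, -0.0, -0.0]
contact_force: [-0.7, 0.1, 1.3]
gripper_width: 0.001
finger_force: 0.4
```

>>> drive_tool(targets=[[0,0,0.004,0,1],[0,0,0.004,0,1]])

```text
t: 6.82
position: [0.4984, -0.1002, 0.1305]
ee_rot: [1.0, -0.001, 0.0, 0.0]
contact_force: [-4.6, 0.5, 11.3]
gripper_width: 0.002
finger_force: 5.6
```

>>> drive_tool(targets=[[0,0,0.002,0,1],[0,0,0,0,1],[0,0,0,0,1]])

```text
t: 7.07
position: [0.4983, -0.1002, 0.1305]
ee_rot: [1.0, -0.001, 0.0, 0.0]
contact_force: [-2.5, 0.4, 5.6]
gripper_width: -0.003
finger_force: 2.9
```

>>> drive_tool(targets=[[0,0,0.004,0,1],[0,0,0.004,0,1],[0,0,0,0,1]])

```text
t: 7.32
position: [0.4984, -0.1002, 0.1304]
ee_rot: [1.0, -0.001, 0.001, 0.0]
contact_force: [-8.5, 1.1, 19.0]
gripper_width: 0.001
finger_force: 9.3
```

Force rises to 19 N with no further motion, so the lid is on its stop. I'll lift off and check.

>>> drive_tool(targets=[[0,0,-0.02,0,1],[0,0,-0.06,0,1],[0,0,-0.12,0,1],[0,0,-0.12,0,1],[0,0,-0.12,0,1],[0,0,-0.06,0,1],[0,0,0,0,1]])

```text
t: 7.9
position: [0.5001, -0.1004, 0.2568]
ee_rot: [1.0, -0.001, 0.003, 0.001]
contact_force: [-0.7, 0.3, 0.3]
gripper_width: 0.001
finger_force: 0.0
```

```bash
python3 - <<'E'
from station import robot
import cv2,pickle,numpy as np
d={n:robot.get_image(n) for n in("scene","top")};pickle.dump(d,open("d1.pkl","wb"))
b=cv2.resize(d["scene"]["color"][110:260,145:345],None,fx=4,fy=4,interpolation=2);cv2.imwrite("pics/e.png",b)
o=robot.observe();print(o["position"],o["contact_force"])
E
```

```text
[ 0.49884416 -0.10022722  0.25286625] [-0.06164673  0.02919356 -0.29644077]
```

View pics/e.png

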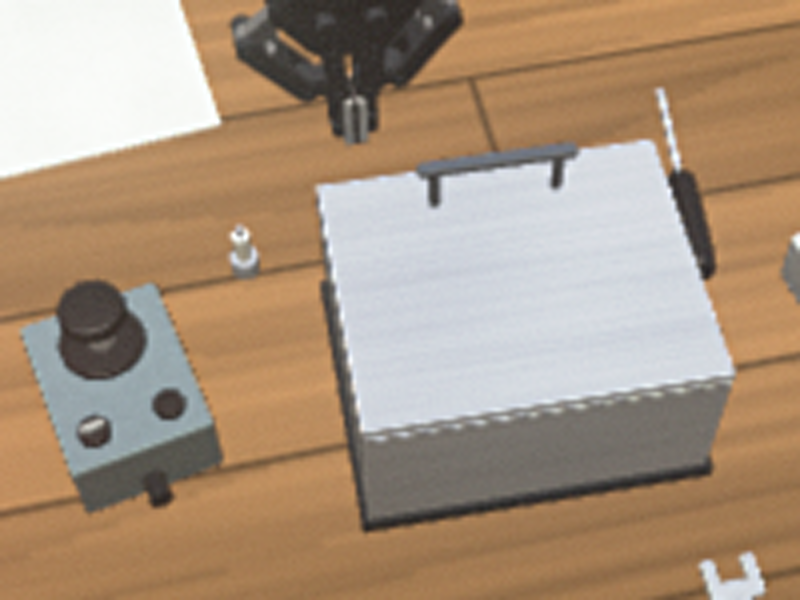

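The lid lies flat and shut, with its handle near (497,160). The button is still released at (92,305). Moving above the button at (0.478, -0.280).

>>> drive_tool(targets=[[-0.01,0.09,0,0,1],[-0.01,0.09,0,0,1],[-0.01,0.09,0,0,1],[-0.01,0.09,0,0,1],[-0.01,0.09,0,0,1],[-0.01,0.09,0,0,1],[-0.01,0.09,0,0,1],[-0.012,0.09,0,0,1],[0,0,0.08,0,1],[0,0,0.08,0,1],[0,0,0,0,1],[0,0,0,0,1]])

```text
t: 9.0
position: [0.4764, -0.2795, 0.2106]
ee_rot: [1.0, -0.001, -0.002, -0.001]
contact_force: [-0.3, 0.1, -0.2]
gripper_width: -0.002
finger_force: 0.0
```

>>> drive_tool(targets=[[0,0,0.08,0,1],[0,0,0.08,0,1],[0,0,0.08,0,1],[0,0,0.08,0,1],[0,0,0.04,0,1],[0,0,0,0,1],[0,0,0,0,1]])

```text
t: 9.58
position: [0.4778, -0.28, 0.1234]
ee_rot: [1.0, -0.0, -0.0, -0.0]
contact_force: [0.1, -0.2, 1.0]
gripper_width: -0.002
finger_force: 0.0
```

>>> drive_tool(targets=[[0,0,0.016,0,1],[0,0,0.016,0,1],[0,0,0.012,0,1],[0,0,0.008,0,1],[0,0,0,0,1],[0,0,0,0,1]])

```text
t: 10.08
position: [0.4776, -0.2801, 0.1098]
ee_rot: [1.0, -0.001, -0.0, -0.0]
contact_force: [0.8, 0.0, 0.8]
gripper_width: 0.0
finger_force: 0.0
```

>>> drive_tool(targets=[[0,0,0.006,0,1],[0,0,0.006,0,1],[0,0,0.006,0,1],[0,0,0.006,0,1],[0,0,0,0,1],[0,0,0,0,1]])

```text
t: 10.58
position: [0.4779, -0.2802, 0.1041]
ee_rot: [1.0, -0.001, 0.0, 0.0]
contact_force: [-0.8, 0.7, 5.1]
gripper_width: -0.002
finger_force: 2.4
```

>>> drive_tool(targets=[[0,0,0.005,0,1],[0,0,0.005,0,1],[0,0,0.005,0,1],[0,0,0.005,0,1],[0,0,0.005,0,1],[0,0,0.005,0,1],[0,0,0.003,0,1],[0,0,0,0,1],[0,0,0,0,1],[0,0,0,0,1]])

```text
t: 11.42
position: [0.4779, -0.2803, 0.0963]
ee_rot: [1.0, -0.001, 0.0, 0.0]
contact_force: [-1.3, 0.9, 7.0]
gripper_width: 0.004
finger_force: 3.8
```

>>> drive_tool(targets=[[0,0,0,0,1],[0,0,0,0,1],[0,0,0,0,1],[0,0,0,0,1],[0,0,0,0,1],[0,0,0,0,1],[0,0,0,0,1],[0,0,0,0,1],[0,0,0,0,1],[0,0,0,0,1],[0,0,0,0,1],[0,0,0,0,1]])

```text
t: 12.42
position: [0.4779, -0.2803, 0.0963]
ee_rot: [1.0, -0.001, 0.0, 0.0]
contact_force: [-1.9, 0.7, 7.4]
gripper_width: -0.0
finger_force: 3.8
```

```bash
python3 - <<'E'
from station import robot
import cv2
i=robot.get_image("scene")["color"][110:260,145:345]
cv2.imwrite("pics/f.png",cv2.resize(i,None,fx=4,fy=4,interpolation=2))
o=robot.observe();print(o["position"],o["contact_force"])
E
```

```text
[ 0.47787944 -0.28027063  0.09631886] [-1.89872365  1.09829428  7.6092182 ]
```

View pics/f.png

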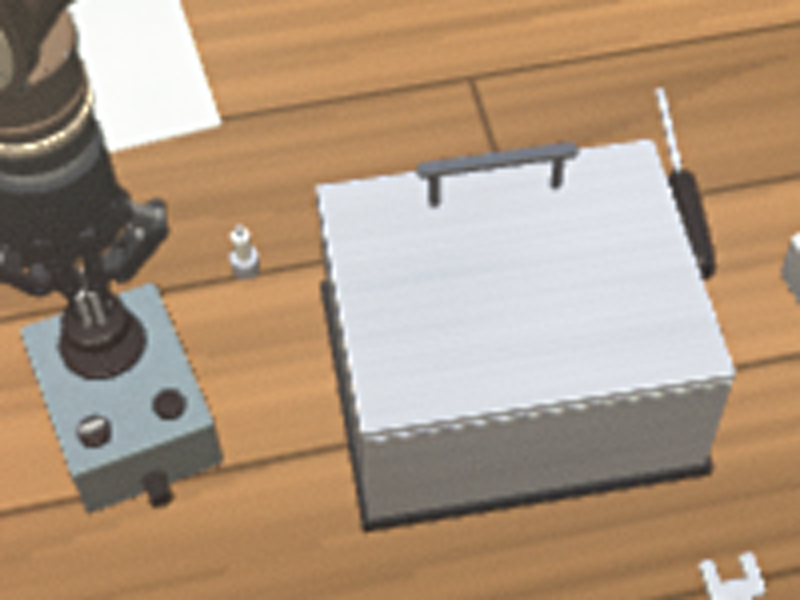

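The fingertips press the centre of the button at (92,320), which is about half-way down with a steady 7.6 N. The lid is shut and nothing else has moved.

```bash
python3 -c "
from station import robot
print(robot.hand_in())"
```

```text
the job is handed in; nothing more can be done
None
```

The lid is fully shut, the palm button is held about half-way down (about 11.7 mm of travel at a steady 7.6 N, never near the bottom stop), and the job was handed in at about 12.5 s with the fingers still on it.

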